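Hang the test gauge in the ventilator's gas cabinet

ROBOT

A 7-joint arm with a two-finger parallel gripper is mounted at the origin on the work surface. World frame = base frame: x ahead of the robot, y to its left, z up, the work surface at z = 0. Lengths are in m, angles in rad, forces in N, time in s.
With the tool pointing down it reaches from about 0.4 to 0.85 m from the base axis. Payload 10.4 kg.
Tool frame: the origin (TCP) lies between the finger pads; the fingertips stand 22 mm ahead of it and the grasp point (between the pads) lies 3 mm ahead of it (r.nose_length is the distance from the TCP to the fingertips, in m); z points along the fingers, y is the line along which they close (so a half turn about z gives the same grasp; the last joint's range is limited). The gripper opens to 87 mm and grips with 3 to 60 N. Pads are 19 mm wide; open, the fingers measure 117 mm over their backs; the gripper's body (75 mm by 190 mm) begins 51 mm behind the grasp point.
Start: joints at [-1.331, 0.332, -0.065, 1.46, 0.022, 1.35, -0.088], TCP at [0.162, 0.604, 0.245] pointing down, gripper open.
Joint ranges: [-2.6, 2.6], [-0.5, 2.12], [-1.47, 1.34], [0.16, 2.42], [-1.27, 4.41], [0.06, 2.06], [-2.6, 2.6]. Speed limits (rad/s): [2.22, 2.22, 2.79, 2.79, 3.14, 3.14, 3.14].

INTERFACE

Orientations are given as a unit quaternion [x, y, z, w].
In Python, from bench import readout, cams, r gives the robot as it stands. The module is installed in compiled form; this text tells all that it offers.
- The arm moves only by the tool step_arm, never from a script. Its argument "deltas" is a list that holds one entry, the list of rows, each a list of 7 numbers: the turn, a rotation vector about the tool's x, y, z in rad, then the shift along the tool's x, y, z in m, then the opening in per cent of the stroke, from 0 (shut) to 100 (fully open). A call has 1 to 20 rows; each row is the pose to reach, as a shift and turn from the pose commanded when the call began, along the tool's axes at that moment; what a row does not reach only later rows make up. A row lasts 1/8 s, in which the tool goes at most 62.5 mm and 10.7 degrees, less where a joint would pass 70% of its speed; a pose out of reach is approached as far as the arm can. A call with a gripper value outside its range is refused whole. The fingers move at their own pace and stop on an object; "squeeze" is the grip in N (left out, the last holds). Time passes only in rows, so rows that repeat a pose let the fingers close. It gives the time, the measured TCP pose, the force, the opening and the grip force at its end, in the units of the state.
- readout.read_state(): the state, without advancing time (a new reading comes with each control period).
- cams.camera(name): name is "scene" or "top" or "wrist"; returns a dict with "img" (384x512x3 uint8, red, green, blue), "fx", "fy", "cx", "cy" (pixels), "k1" (the pictures are not rectified: a ray, as slopes to the right and down, at radius r is drawn at 1 + k1 r^2 times it, then the intrinsics apply), "origin" and "rotation" of the camera in the world; the wrist camera has in their place "T_tool_cam" (4x4, takes a point from camera to tool coordinates, whose origin is the TCP and whose axes are the flange's). Camera axes: x right, y up, looking along -z (the intrinsics and any distortion apply to the point x, -y, -z); pixel columns grow to the right and rows downward; lengths in m; the calibration is good to about 2 mm. A picture is of the moment at which its call begins: read the wrist's pose just before it. There is no depth.
- r.close_job(): hands the job in; it is judged then, once.
The state is a dict: "time": time; "joint_positions": joint angles; "joint_vel": joint speeds; "joint_torque": joint torques, N m; "ee_pos": TCP position; "eef_rot": TCP orientation; "ft_force": force on the tool from outside, world axes, zero at the start; "torque": the same for the moment, N m; "width": finger opening in m; "grip_force": force on a finger pad.
Only numpy, scipy, OpenCV 4.12 (cv2) and the standard library are available. Lean on these libraries where they do the work, as an engineer would, in place of code of your own. Each camera call takes 0.05 s, during which the arm holds its last target. There are 200 camera calls.

TASK

Pick up the small pressure gauge that has an open square loop below its black grip, lower it upright through the open top of the white cabinet, and hang it by the loop on the hook inside, well onto the flat of the hook behind its upturned end. Nothing may bump the steel frame around the cabinet's opening. Let go and leave the gauge hanging still.

Things in the scene. Friction and masses are not known exactly. Their poses are not given: they have to be found in the camera images.
- gauge_grip (a point): Centre of the black grip on top of the gauge to hang: block 16 (x) x 22 (y) x 36 mm tall, pinched from above across y. Gauge: stands on a foot 40 (x) x 46 (y) mm, 140 mm tall, about 0.22 kg; this point 122 mm above its underside. x out of the dial, y along the loop's bar, z up. Nearby stand two gauges without loop: one like it but with a single thin stem below the grip, one larger.
- gauge_bail (a point): Same gauge and axes: middle of the underside of the top bar of its open steel loop, the face that rests on the hook; 26 mm below the grip's centre, 96 mm above the gauge's underside. Loop open along x, inside 40 mm wide and 40 mm high, 52 mm wide outside; bar 10 mm thick (x), 8 mm high. Below the loop the round dial case, 50 mm across, 28 mm thick.
- rim: Fixed flat steel frame around the open top of the white cabinet. Origin: centre of the opening at the frame's upper face, 172 mm above the table. Opening 140 (x) x 150 (y) mm; frame 12 mm wide, 6 mm thick. x points from the wall with the hook to the wall with a window, z up. Cabinet 164 x 174 mm outside, floor 6 mm above the table, hook's wall at x = -74 mm inside.
- hook_seat (a point): Middle of the flat top of the fixed hook in the cabinet, where the bar should rest: 40 mm to -x of the opening's centre, 44 mm below the frame's upper face. Axes as the frame's. Level steel strip 12 mm wide (y), 6 mm thick, from the wall 34 mm behind this point; its upturned end, from 26 to 32 mm ahead (+x), rises 10 mm above the flat. The loop goes on over that end, moving to -x.

How it is judged:
By the outcome, as a careful person would: the job done as asked, in the order asked, and still so for the second after the job is handed in, with the robot touching nothing.
It also fails if it takes over 42 s, if anything falls off the work surface, if the arm or the gripper's body presses on something with over 40 N, if the wrist force passes 120 N, or if a joint passes its speed limit or range.

## Working session

There is one attempt and no reset: what is moved stays moved. The work goes in short steps, Python scripts to look and compute and a tool call to move; the robot and the scene stay as the last step left them, time stands still between calls to the robot, and variables do not carry over. Pictures are saved under pics/ and viewed, at most 10 in all, crops included, and the job is handed in when it is done.

Besides the shell and the picture viewer there is one more tool, called as name([rows], argument=value, ...), one row to a line, values as JSON. step_arm: Moves the arm, as the interface text tells. Its arguments: {"type":"object","properties":{"deltas":{"type":"array"},"squeeze":{"type":"number"}},"required":["deltas"]}

```bash
mkdir -p pics
cat > h.py <<'E'
import numpy as np, cv2
from scipy.spatial.transform import Rotation as R
from bench import readout, cams, r
def get(name):
    s=readout.read_state(); c=cams.camera(name)
    if name=="wrist":
        T=np.eye(4); T[:3,:3]=R.from_quat(s["eef_rot"]).as_matrix(); T[:3,3]=s["ee_pos"]
        M=T@np.array(c["T_tool_cam"]); c["origin"]=M[:3,3]; c["rotation"]=M[:3,:3]
    c["s"]=s; return c
def ray(c,u,v):
    K=np.array([[c["fx"],0,c["cx"]],[0,c["fy"],c["cy"]],[0,0,1.]])
    p=cv2.undistortPoints(np.array([[[u,v]]],float),K,np.array([c["k1"],0,0,0.]))[0,0]
    d=np.array(c["rotation"])@np.array([p[0],-p[1],-1]); return np.array(c["origin"],float),d/np.linalg.norm(d)
def onz(c,u,v,z):
    o,d=ray(c,u,v); return o+d*(z-o[2])/d[2]
def proj(c,P):
    q=np.array(c["rotation"]).T@(np.array(P)-c["origin"]); a,b=q[0]/-q[2],-q[1]/-q[2]
    k=1+c["k1"]*(a*a+b*b); return c["cx"]+c["fx"]*a*k, c["cy"]+c["fy"]*b*k
def tri(o1,d1,o2,d2):
    t=np.linalg.lstsq(np.c_[d1,-d2],o2-o1,rcond=None)[0]; a,b=o1+t[0]*d1,o2+t[1]*d2
    return (a+b)/2,np.linalg.norm(a-b)
def save(c,fn): cv2.imwrite("pics/"+fn,c["img"][:,:,::-1])
E
python3 - <<'E'
from h import *
ims=[]
for n in ["scene","top"]:
    c=get(n); print(n,np.round(c["origin"],3),np.round(c["rotation"],2).tolist(),c["fx"],c["k1"])
    cv2.imwrite(f"pics/{n}0.png",cv2.resize(c["img"][:,:,::-1],(800,600),interpolation=cv2.INTER_CUBIC))
s=readout.read_state();print(s["time"],s["eef_rot"],s["ft_force"],s["width"])
E
```

```text
scene [ 1.129 -0.057  0.801] [0.29, 0.24, 0.58, 0.72] 404.5278858876849 -0.012749987369191824
top [0.426 0.045 0.954] [-0.06, 0.04, 0.71, -0.7] 391.00870558429506 -0.033701937109359204
0.1 [ 1.30999001e-01  9.91382293e-01 -6.37864993e-04 -6.98564873e-05] [-0.06675885  0.16976273  0.05790598] 0.08749503283952266
```

View pics/scene0.png

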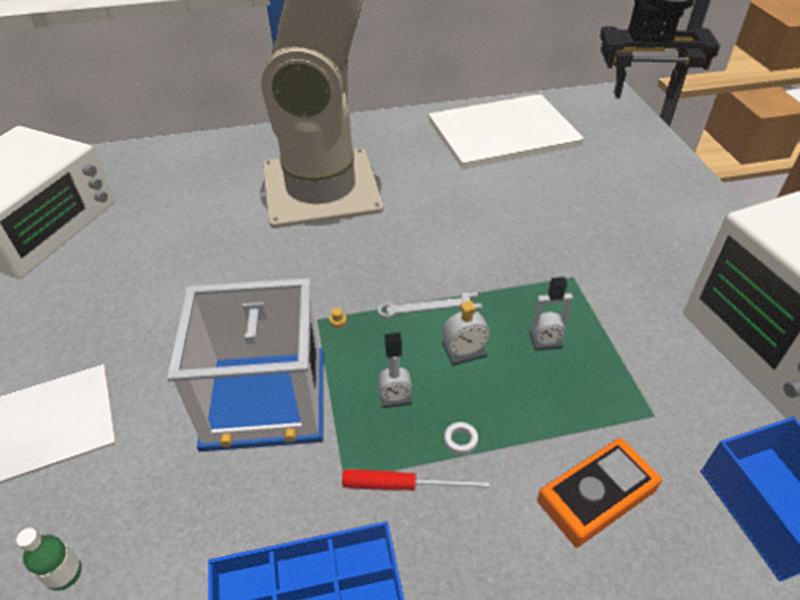

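View pics/top0.png

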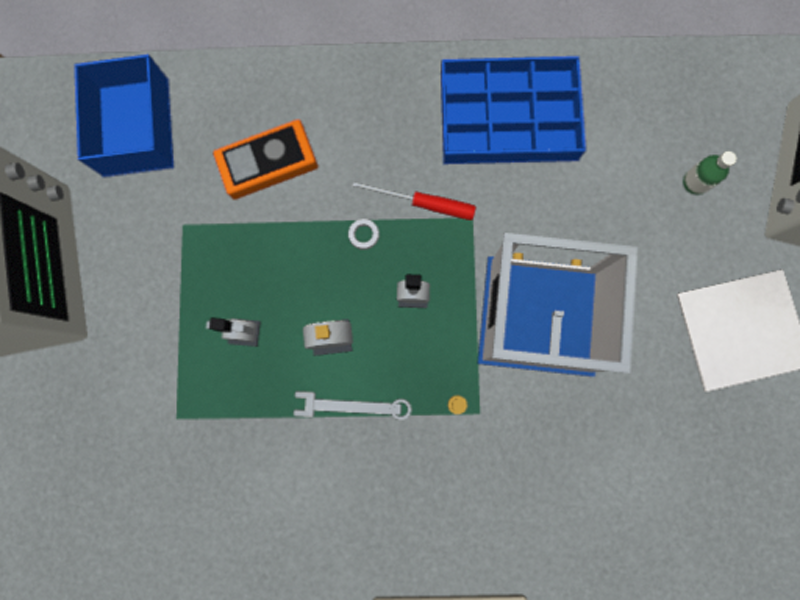

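Scene view: the looped gauge is at right on the mat (grip about (557,288), loop below it). The stem gauge is at (393,345) and the big one at (466,310). The top view shows the looped gauge's grip at (218,324), with the cabinet frame spanning (491..637, 233..372) and the hook at (558,330), pointing roughly along world +x.

Run:
```python
from h import *
a,b=get("scene"),get("top"); k=.64
def blob(c,u,v,w=14):
    im=c["img"].max(2); u0,v0=int(u*k)-w,int(v*k)-w
    m=(im[v0:v0+2*w,u0:u0+2*w]<45).astype(np.uint8)
    n,l,st,ce=cv2.connectedComponentsWithStats(m); i=1+np.argmax(st[1:,4]); print(st[i]); return ce[i]+[u0,v0]
pa=blob(a,557,288);pb=blob(b,218,324);print(pa,pb)
print("grip",tri(*ray(a,*pa),*ray(b,*pb)))
print("grip z122 onz",onz(b,*pb,.122),onz(a,*pa,.122))
# foot/bar ends seen in scene: bar ends
print("bar L,R scene z=.1", onz(a,538*k,299*k,.1),onz(a,571*k,297*k,.1))
for n,u,v in [("TL",504,233),("TR",637,247),("BR",630,372),("BL",493,363)]: print("top",n,onz(b,u*k,v*k,.172))
for n,u,v in [("backL",187,287),("backR",310,281),("frontR",313,368),("frontL",171,375)]: print("sc",n,onz(a,u*k,v*k,.172))
print("hook tip top",onz(b,558*k,313*k,.138),"base",onz(b,556*k,355*k,.128))
```

```text
[10  9 10 13 79]
[10 11 13  8 94]
[356.07594937 185.51898734] [140.78723404 207.55319149]Traceback (most recent call last):
  File "<stdin>", line 8, in <module>
  File "h.py", line 13, in ray
    d=np.array(c["rotation"])@np.array([p[0],-p[1],-1]); return np.array(c["origin"],float),d/np.linalg.norm(d)
      ~~~~~~~~~~~~~~~~~~~~~~~^~~~~~~~~~~~~~~~~~~~~~~~~~
ValueError: matmul: Input operand 1 has a mismatch in its core dimension 0, with gufunc signature (n?,k),(k,m?)->(n?,m?) (size 3 is different from 4)
```

```bash
sed -i 's/    c\["s"\]=s; return c/    else: c["rotation"]=R.from_quat(c["rotation"]).as_matrix()\n    c["s"]=s; return c/' h.py
python3 - <<'E'
from h import *
np.set_printoptions(precision=4,suppress=True)
a,b=get("scene"),get("top"); k=.64
pa=[356.1,185.5];pb=[140.8,207.55]
print("grip",tri(*ray(a,*pa),*ray(b,*pb)))
print("grip z122 onz",onz(b,*pb,.122),onz(a,*pa,.122))
print("bar L,R scene z=.1", onz(a,538*k,299*k,.1),onz(a,571*k,297*k,.1))
for n,u,v in [("TL",504,233),("TR",637,247),("BR",630,372),("BL",493,363)]: print("top",n,onz(b,u*k,v*k,.172))
for n,u,v in [("backL",187,287),("backR",310,281),("frontR",313,368),("frontL",171,375)]: print("sc",n,onz(a,u*k,v*k,.172))
print("hook tip top",onz(b,558*k,313*k,.138),"base",onz(b,556*k,355*k,.128))
s=readout.read_state(); print(s["ee_pos"],R.from_quat(s["eef_rot"]).as_matrix())
c=get("wrist");print(c["T_tool_cam"],c["fx"])
E
```

```text
grip (array([0.5134, 0.312 , 0.1181]), np.float64(0.0017108283449531888))
grip z122 onz [0.5132 0.3116 0.122 ] [0.517 0.309 0.122]
bar L,R scene z=.1 [0.5095 0.2856 0.1   ] [0.5169 0.3369 0.1   ]
top TL [ 0.6203 -0.0766  0.172 ]
top TR [ 0.5977 -0.2492  0.172 ]
top BR [ 0.4361 -0.2286  0.172 ]
top BL [ 0.4512 -0.0554  0.172 ]
sc backL [ 0.439  -0.2254  0.172 ]
sc backR [ 0.4663 -0.0535  0.172 ]
sc frontR [ 0.6237 -0.0679  0.172 ]
sc frontL [ 0.5951 -0.2423  0.172 ]
hook tip top [ 0.5172 -0.1494  0.138 ] base [ 0.4616 -0.1461  0.128 ]
[0.1623 0.6034 0.2443] [[-0.9657  0.2598 -0.0001]
 [ 0.2598  0.9657 -0.0004]
 [-0.     -0.0004 -1.    ]]
[[ 0.0001  0.969   0.2469  0.0681]
 [ 1.     -0.0004  0.0009 -0.0004]
 [ 0.001   0.2469 -0.969  -0.1404]
 [ 0.      0.      0.      1.    ]] 316.00955461073227
```

step_arm([
  [[0, 0, 0, -0.04, -0.04, -0.007, 100], [0, 0, -0.02, -0.08, -0.08, -0.015, 100], [0, 0, -0.04, -0.12, -0.12, -0.022, 100], [0, 0, -0.05, -0.16, -0.16, -0.03, 100], [0, 0, -0.07, -0.2, -0.19, -0.035, 100], [0, 0, -0.08, -0.25, -0.19, -0.035, 100], [0, 0, -0.1, -0.3, -0.19, -0.035, 100], [0, 0, -0.12, -0.35, -0.19, -0.035, 100], [0, 0, -0.125, -0.39, -0.19, -0.035, 100], [0, 0, -0.125, -0.416, -0.19, -0.035, 100], [0, 0, -0.125, -0.416, -0.19, -0.035, 100], [0, 0, -0.125, -0.416, -0.19, -0.035, 100]],
])

```text
time: 1.85
ee_pos: [0.514, 0.3126, 0.2795]
eef_rot: [0.068, 0.998, 0.0, -0.0]
ft_force: [-0.4, -0.3, 0.2]
width: 0.0872
grip_force: 0.0
```

Run:
```python
from h import *
np.set_printoptions(precision=4,suppress=True)
c=get("wrist"); s=c["s"]; print(s["time"],s["ee_pos"],R.from_quat(s["eef_rot"]).as_euler("xyz"))
save(c,"w1.png"); print(proj(c,[.514,.311,.14]),proj(c,[.514,.311,.0]))
```

```text
1.85 [0.514  0.3126 0.2795] [ 3.1414 -0.0006  3.0045]
(np.float64(250.77316391851895), np.float64(190.71049838687256)) (np.float64(251.19534169248053), np.float64(165.94784359060503))
```

View pics/w1.png

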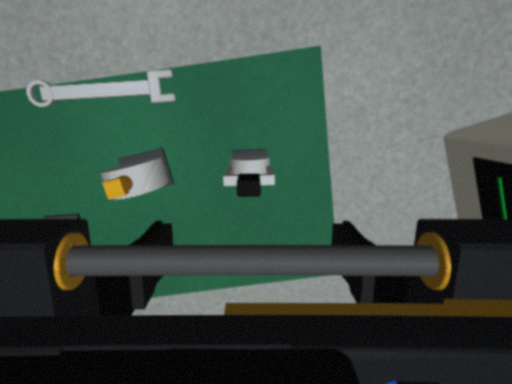

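The wrist view shows the looped gauge: grip spanning (236..261, 174..197), bar level from (223,180) to (275,180). So the yaw is aligned to about 1°.

Run:
```python
from h import *
np.set_printoptions(precision=4,suppress=True)
c=get("wrist"); m=(c["img"][165:205,225:270].max(2)<45).astype(np.uint8)
n,l,st,ce=cv2.connectedComponentsWithStats(m); i=1+np.argmax(st[1:,4]); x,y,w,h,_=st[i]; x+=225;y+=165; print(x,y,w,h)
u=x+w/2-.5
print("near edge",onz(c,u,y+h-.5,.14),"far edge bottom",onz(c,u,y-.5,.104), "bar ends",onz(c,223,180,.104),onz(c,275,180,.104))
```

```text
237 175 23 22
near edge [0.5189 0.308  0.14  ] far edge bottom [0.5054 0.3094 0.104 ] bar ends [0.5075 0.2834 0.104 ] [0.5147 0.3359 0.104 ]
```

step_arm([
  [[0, 0, 0, 0.0015, -0.0038, 0.03, 100], [0, 0, 0, 0.0015, -0.0038, 0.06, 100], [0, 0, 0, 0.0015, -0.0038, 0.09, 100], [0, 0, 0, 0.0015, -0.0038, 0.12, 100], [0, 0, 0, 0.0015, -0.0038, 0.14, 100], [0, 0, 0, 0.0015, -0.0038, 0.1475, 100], [0, 0, 0, 0.0015, -0.0038, 0.1475, 100], [0, 0, 0, 0.0015, -0.0038, 0.1475, 10], [0, 0, 0, 0.0015, -0.0038, 0.1475, 10], [0, 0, 0, 0.0015, -0.0038, 0.1475, 10], [0, 0, 0, 0.0015, -0.0038, 0.1475, 10], [0, 0, 0, 0.0015, -0.0038, 0.1475, 10], [0, 0, 0, 0.0015, -0.0038, 0.1475, 10], [0, 0, 0, 0.0015, -0.0038, 0.1475, 10]],
], squeeze=30)

```text
time: 3.7
ee_pos: [0.5127, 0.3085, 0.132]
eef_rot: [0.069, 0.998, 0.0, -0.0]
ft_force: [0.6, -0.5, -0.9]
width: 0.0251
grip_force: 0.0
```

step_arm([
  [[0, 0, 0, 0, 0, 0, 0], [0, 0, 0, 0, 0, 0, 0], [0, 0, 0, 0, 0, 0, 0]],
])

```text
time: 4.08
ee_pos: [0.5127, 0.3085, 0.132]
eef_rot: [0.069, 0.998, 0.0, -0.0]
ft_force: [-0.6, 0.2, -0.8]
width: 0.0219
grip_force: 29.8
```

step_arm([
  [[0, 0, 0, 0, 0, -0.02, 0], [0, 0, 0, 0, 0, -0.06, 0], [0, 0, 0, 0, 0, -0.1, 0], [0, 0, 0, 0, 0, -0.15, 0], [0, 0, 0, -0.005, -0.02, -0.2, 0], [0, 0, 0, -0.015, -0.06, -0.235, 0], [0, 0, 0, -0.025, -0.105, -0.235, 0], [0, 0, 0, -0.035, -0.15, -0.235, 0], [0, 0, 0, -0.045, -0.195, -0.235, 0], [0, 0, 0, -0.055, -0.24, -0.235, 0], [0, 0, 0, -0.065, -0.285, -0.235, 0], [0, 0, 0, -0.075, -0.33, -0.235, 0], [0, 0, 0, -0.085, -0.375, -0.235, 0], [0, 0, 0, -0.095, -0.415, -0.235, 0], [0, 0, 0, -0.1, -0.44, -0.235, 0], [0, 0, 0, -0.103, -0.452, -0.235, 0], [0, 0, 0, -0.103, -0.452, -0.235, 0], [0, 0, 0, -0.103, -0.452, -0.235, 0]],
], squeeze=35)

```text
time: 6.32
ee_pos: [0.5529, -0.1519, 0.3669]
eef_rot: [0.068, 0.998, 0.0, -0.0]
ft_force: [0.7, 0.6, -1.9]
width: 0.0221
grip_force: 34.8
```

Run:
```python
from h import *
np.set_printoptions(precision=4,suppress=True)
c=get("wrist"); s=c["s"]; print(s["time"],s["ee_pos"],R.from_quat(s["eef_rot"]).as_euler("xyz"),s["grip_force"])
save(c,"w2.png"); save(get("scene"),"s2.png")
print(proj(c,s["ee_pos"]-[0,0,.01]))
```

```text
6.325 [ 0.5529 -0.1519  0.3669] [ 3.1409 -0.0003  3.0056] 34.802811071276665
(np.float64(252.73950253379056), np.float64(249.99839258300602))
```

View pics/w2.png

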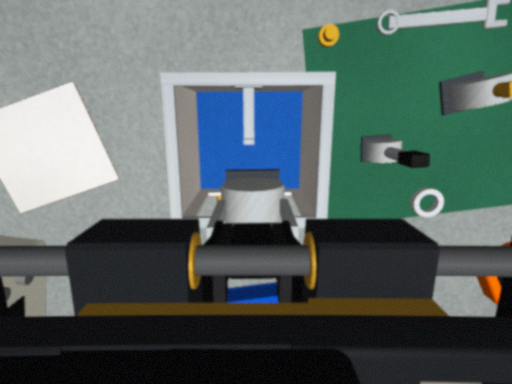

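View pics/s2.png

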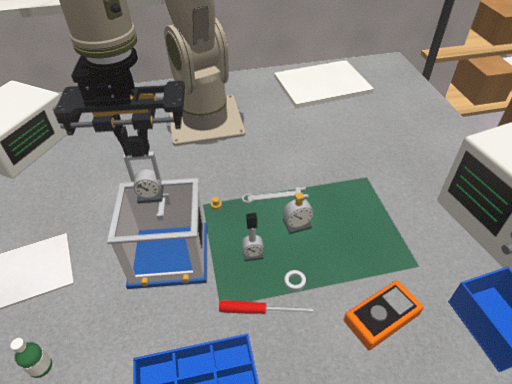

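Wrist view: the frame's outer far corners are at about (162,74) and (335,74). The hook runs from (249,90) to its end at (249,143), and the held gauge's loop is upright over the opening. The scene view confirms it is above the opening.

Run:
```python
from h import *
np.set_printoptions(precision=4,suppress=True)
c=get("wrist"); g=cv2.GaussianBlur(c["img"],(3,3),0).astype(int)
def edges(line): # strongest colour changes
    d=np.abs(line[2:]-line[:-2]).sum(1); return [(i+1,int(d[i])) for i in range(1,len(d)-1) if d[i]>50 and d[i]>=d[i-1] and d[i]>d[i+1]]
for v in (110,150,190): print("row",v,[(a+150,b) for a,b in edges(g[v,150:350])])
for u in (200,220,280,300): print("col",u,[(a+60,b) for a,b in edges(g[60:200,u])])
print("hook col",[(a+60,b) for a,b in edges(g[60:170,249])])
s=c["s"];print(onz(c,249,143,.138),onz(c,249,90,.128))
```

```text
row 110 [(163, 59), (175, 141), (197, 117), (243, 168), (254, 176), (302, 92), (321, 170), (334, 208)]
row 150 [(166, 76), (177, 140), (199, 112), (300, 94), (319, 178), (331, 212)]
row 190 [(169, 76), (180, 142), (283, 60), (317, 182), (329, 217)]
col 200 [(72, 76), (85, 181), (91, 88)]
col 220 [(72, 83), (85, 187), (91, 90), (188, 62), (192, 158), (195, 109)]
col 280 [(72, 77), (85, 204), (91, 93), (181, 70), (187, 126)]
col 300 [(72, 66), (85, 203), (91, 85)]
hook col [(72, 71), (84, 52), (88, 53), (137, 56), (144, 184)]
[ 0.518  -0.1512  0.138 ] [ 0.4596 -0.1432  0.128 ]
```

Run:
```python
from h import *
np.set_printoptions(precision=4,suppress=True)
c=get("wrist"); P=lambda u,v,z=.172:onz(c,u,v,z)[:2]
L=np.array([P(175,110),P(177,150),P(180,190)]);Rr=np.array([P(321,110),P(319,150),P(317,190)])
B=np.array([P(200,85),P(220,85),P(280,85),P(300,85)]);Bo=np.array([P(200,72),P(300,72)])
print(L,Rr,B,Bo)
for a in (L,Rr): d=a[-1]-a[0]; print("xdir",np.degrees(np.arctan2(d[1],d[0])))
d=B[-1]-B[0]; print("ydir-90",np.degrees(np.arctan2(d[1],d[0]))-90)
yaw=np.radians(-7.7); ex=np.array([np.cos(yaw),np.sin(yaw)]); ey=np.array([-ex[1],ex[0]])
xb=(B@ex).mean(); xo=(Bo@ex).mean(); yl=(L@ey).mean(); yr=(Rr@ey).mean(); print("width",yr-yl,"frame",xb-xo)
ctr=(xb+.07)*ex+(yl+yr)/2*ey; print("centre",ctr)
for u,v,z in((249,144,.128),(248.5,137,.138),(248.5,120,.128)): q=P(u,v,z)-ctr; print("hook pt in rim",q@ex,q@ey)
q=c["s"]["ee_pos"][:2]-ctr; print("tcp in rim",q@ex,q@ey)
```

```text
[[ 0.4717 -0.221 ]
 [ 0.512  -0.227 ]
 [ 0.5551 -0.2322]] [[ 0.4919 -0.0731]
 [ 0.5323 -0.0784]
 [ 0.5754 -0.0842]] [[ 0.4513 -0.1914]
 [ 0.454  -0.1715]
 [ 0.4622 -0.1119]
 [ 0.4649 -0.092 ]] [[ 0.4394 -0.1892]
 [ 0.4528 -0.0908]]
xdir -7.627893070244229
xdir -7.565836338261719
ydir-90 -7.782491129446001
width 0.14954382333690736 frame 0.012142003188182038
centre [ 0.5272 -0.1532]
hook pt in rim -0.007288345426189088 0.0004712685140158405
hook pt in rim -0.016219589253365512 2.1607088487998028e-05
hook pt in rim -0.035047361545552984 -4.761309126458214e-06
tcp in rim 0.025281326714384066 0.004381708736689632
```

step_arm([
  [[0, 0, 0, 0, -0.0044, 0.01, 0], [0, 0, 0, 0, -0.0044, 0.03, 0], [0, 0, 0, 0, -0.0044, 0.05, 0], [0, 0, 0, 0, -0.0044, 0.07, 0], [0, 0, 0, 0, -0.0044, 0.09, 0], [0, 0, 0, 0, -0.0044, 0.11, 0], [0, 0, 0, 0, -0.0044, 0.13, 0], [0, 0, 0, 0, -0.0044, 0.15, 0], [0, 0, 0, 0, -0.0044, 0.17, 0], [0, 0, 0, 0, -0.0044, 0.182, 0], [0, 0, 0, 0, -0.0044, 0.187, 0], [0, 0, 0, 0, -0.0044, 0.187, 0], [0, 0, 0, 0, -0.0044, 0.187, 0]],
])

```text
time: 8.15
ee_pos: [0.5524, -0.1579, 0.1807]
eef_rot: [0.069, 0.998, 0.0, 0.001]
ft_force: [0.0, -0.6, -1.4]
width: 0.0217
grip_force: 34.8
```

Run:
```python
from h import *
c=get("scene"); print(c["s"]["ee_pos"],c["s"]["ft_force"])
im=c["img"][130:290,80:240,::-1]; w=get("wrist")["img"][50:290,130:370,::-1]
cv2.imwrite("pics/s3.png",np.hstack([cv2.resize(im,(400,400),interpolation=cv2.INTER_CUBIC),cv2.resize(w,(400,400),interpolation=cv2.INTER_CUBIC)]))
```

```text
[ 0.55239374 -0.1578819   0.1806689 ] [ 5.47581956e-04 -5.97838146e-01 -1.43982403e+00]
```

View pics/s3.png

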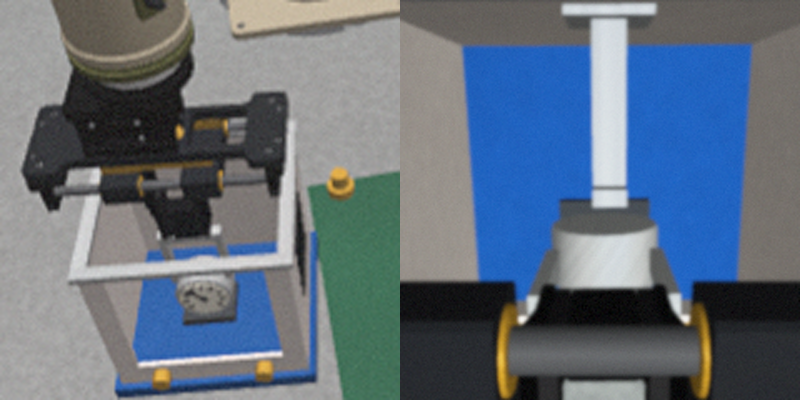

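The gauge is inside the opening, clear of the frame on all sides, and in line with the hook (hook column 609, loop centre about 606 in the crop). Next I slide it on towards -x.

step_arm([
  [[0, 0, 0, 0.004, 0.001, 0, 0], [0, 0, 0, 0.011, 0.001, 0, 0], [0, 0, 0, 0.018, 0.001, 0, 0], [0, 0, 0, 0.025, 0.001, 0, 0], [0, 0, 0, 0.032, 0.001, 0, 0], [0, 0, 0, 0.039, 0.001, 0, 0], [0, 0, 0, 0.046, 0.001, 0, 0], [0, 0, 0, 0.053, 0.001, 0, 0], [0, 0, 0, 0.06, 0.001, 0, 0], [0, 0, 0, 0.064, 0.001, 0, 0], [0, 0, 0, 0.0655, 0.001, 0, 0], [0, 0, 0, 0.0655, 0.001, 0, 0], [0, 0, 0, 0.0655, 0.001, 0, 0]],
])

```text
time: 9.88
ee_pos: [0.4874, -0.1478, 0.18]
eef_rot: [0.069, 0.998, -0.0, 0.0]
ft_force: [-0.7, -0.9, -2.4]
width: 0.0219
grip_force: 34.8
```

step_arm([
  [[0, 0, 0, 0, 0, 0.003, 0], [0, 0, 0, 0, 0, 0.006, 0], [0, 0, 0, 0, 0, 0.009, 0], [0, 0, 0, 0, 0, 0.011, 0], [0, 0, 0, 0, 0, 0.013, 0], [0, 0, 0, 0, 0, 0.0145, 0], [0, 0, 0, 0, 0, 0.0145, 0], [0, 0, 0, 0, 0, 0.0145, 0]],
])

```text
time: 10.88
ee_pos: [0.4873, -0.1478, 0.1656]
eef_rot: [0.069, 0.998, 0.0, 0.0]
ft_force: [0.4, 0.9, -2.2]
width: 0.0221
grip_force: 34.8
```

Run:
```python
from h import *
c=get("scene"); print(c["s"]["ee_pos"],c["s"]["ft_force"])
im=c["img"][130:290,80:240,::-1]; w=get("wrist")["img"][50:290,130:370,::-1]
cv2.imwrite("pics/s4.png",np.hstack([cv2.resize(im,(400,400),interpolation=cv2.INTER_CUBIC),cv2.resize(w,(400,400),interpolation=cv2.INTER_CUBIC)]))
```

```text
[ 0.48734103 -0.14776554  0.16558354] [ 0.37298025  0.92460496 -2.18461382]
```

View pics/s4.png

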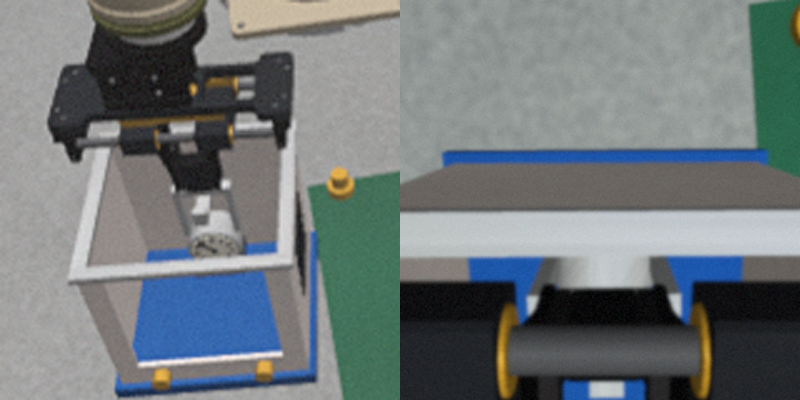

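The loop is around the hook: the hook's end shows at (203,210), in front of the loop. Now I lower gently until contact.

step_arm([
  [[0, 0, 0, 0, 0, 0.0008, 0], [0, 0, 0, 0, 0, 0.0015, 0], [0, 0, 0, 0, 0, 0.0015, 0]],
])

```text
time: 11.35
ee_pos: [0.4873, -0.1478, 0.1639]
eef_rot: [0.069, 0.998, 0.0, -0.0]
ft_force: [0.3, 0.3, -1.6]
width: 0.0221
grip_force: 34.8
```

step_arm([
  [[0, 0, 0, 0, 0, 0.0005, 0], [0, 0, 0, 0, 0, 0.001, 0], [0, 0, 0, 0, 0, 0.001, 0]],
])

```text
time: 11.72
ee_pos: [0.4874, -0.1478, 0.1638]
eef_rot: [0.069, 0.998, 0.0, 0.0]
ft_force: [-3.5, 1.7, 8.8]
width: 0.0219
grip_force: 34.8
```

step_arm([
  [[0, 0, 0, 0, 0, -0.0008, 0], [0, 0, 0, 0, 0, -0.0008, 0], [0, 0, 0, 0, 0, -0.0008, 24], [0, 0, 0, 0, 0, -0.0008, 26], [0, 0, 0, 0, 0, -0.0008, 28], [0, 0, 0, 0, 0, -0.0008, 32], [0, 0, 0, 0, 0, -0.0008, 40], [0, 0, 0, 0, 0, -0.0008, 48], [0, 0, 0, 0, 0, -0.0008, 52], [0, 0, 0, 0, 0, -0.0008, 52], [0, 0, 0, 0, 0, -0.0008, 52], [0, 0, 0, 0, 0, -0.0008, 52]],
], squeeze=15)

```text
time: 13.22
ee_pos: [0.4873, -0.1478, 0.1638]
eef_rot: [0.069, 0.998, 0.0, 0.0]
ft_force: [-0.4, -0.3, 0.4]
width: 0.0453
grip_force: 0.0
```

step_arm([
  [[0, 0, 0, 0, 0, -0.01, 52], [0, 0, 0, 0, 0, -0.025, 52], [0, 0, 0, 0, 0, -0.05, 52], [0, 0, 0, 0, 0, -0.08, 52], [0, 0, 0, 0, 0, -0.12, 52], [0, 0, 0, 0, 0, -0.16, 52], [0, 0, 0, 0, 0, -0.18, 52], [0, 0, 0, 0, 0, -0.18, 52], [0, 0, 0, 0, 0, -0.18, 52]],
])

```text
time: 14.35
ee_pos: [0.487, -0.1477, 0.3434]
eef_rot: [0.069, 0.998, 0.0, -0.0]
ft_force: [-0.1, -0.3, -0.2]
width: 0.0453
grip_force: 0.0
```

Run:
```python
from h import *
c=get("scene"); print(c["s"]["time"],c["s"]["ee_pos"],c["s"]["ft_force"],c["s"]["width"])
im=c["img"][130:290,80:240,::-1]; w=get("wrist")["img"][50:290,130:370,::-1]
d=np.abs(get("scene")["img"].astype(int)-c["img"])[150:240,120:200]; print(d.mean(),d.max())
cv2.imwrite("pics/s5.png",np.hstack([cv2.resize(im,(400,400),interpolation=cv2.INTER_CUBIC),cv2.resize(w,(400,400),interpolation=cv2.INTER_CUBIC)]))
```

```text
14.35 [ 0.48700311 -0.14773269  0.34335263] [-0.11645807 -0.31235698 -0.23425541] 0.0453007345866032
2.6614814814814816 17
```

View pics/s5.png

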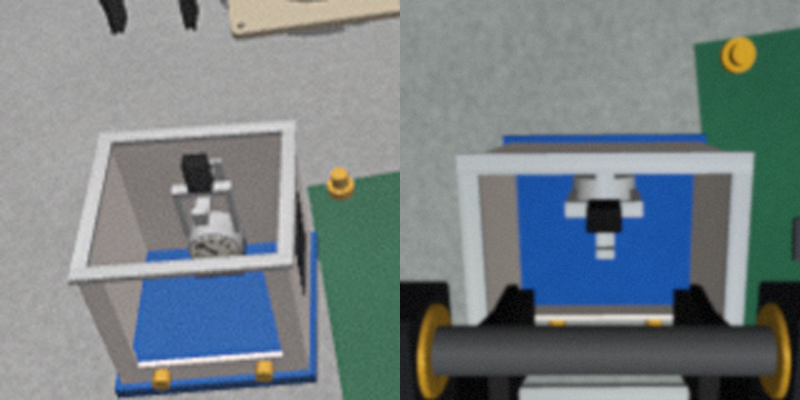

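The gauge hangs on the hook's flat, behind the upturned end, and the gripper is clear. I'll let it settle before handing in.

step_arm([
  [[0, 0, 0, 0, 0, 0, 52], [0, 0, 0, 0, 0, 0, 52], [0, 0, 0, 0, 0, 0, 52], [0, 0, 0, 0, 0, 0, 52], [0, 0, 0, 0, 0, 0, 52], [0, 0, 0, 0, 0, 0, 52], [0, 0, 0, 0, 0, 0, 52], [0, 0, 0, 0, 0, 0, 52], [0, 0, 0, 0, 0, 0, 52], [0, 0, 0, 0, 0, 0, 52], [0, 0, 0, 0, 0, 0, 52], [0, 0, 0, 0, 0, 0, 52], [0, 0, 0, 0, 0, 0, 52], [0, 0, 0, 0, 0, 0, 52], [0, 0, 0, 0, 0, 0, 52], [0, 0, 0, 0, 0, 0, 52]],
])

```text
time: 16.5
ee_pos: [0.4873, -0.1478, 0.3438]
eef_rot: [0.069, 0.998, 0.0, 0.0]
ft_force: [-0.5, 1.3, -0.8]
width: 0.0452
grip_force: 0.0
```

Run:
```python
from h import *
print(r.close_job())
```

```text
the job is handed in; nothing more can be done
None
```

The looped gauge hangs on the cabinet hook's flat, behind the upturned end, with the gripper clear and no sign of contact with the frame; I handed the job in at about 16.5 s, and no verdict was returned.

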